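# Peel the top kit tray off the stack and show it to the code reader

### The job

The kit trays in the stack are held together: each is tucked under a fixed lip of the next one down near the corner opposite its lug, and snapped under two springy tongues. Grip the top tray by its corner lug and peel it off: raise that corner first while the opposite corner stays down in the nest, then draw the tray out from under the lip towards the lug and lift it clear, leaving the rest of the stack standing where it is. Carry the tray to the code reader and hold it level and right way up with the label on its underside centred about 80 mm above the reader's window; the program finishes while the gripper still holds the tray there.

Things in the scene. Friction and masses are not known exactly. Their poses are not given: they have to be found in the camera images.
- tray_lug (a point): Centre, half-way up, of the top tray's grip lug: grey block 24 mm long, 10 thick, 16 high, on a flat 36 wide ear of the rim at one corner; the rim's top face is 8 below this point. Axes are the tray's: x length, y width, z up. The lug is long along the tray's diagonal, 0.628 rad from tray x towards y; pinch it across the 10. The next tray has its lug at the opposite corner, 10 lower: not that one.
- tray_far_corner (a point): Point on the top face of the top tray's rim at the corner opposite the lug: 192 mm from the lug's centre along the diagonal and 8 mm below it. When the lug is raised the tray rocks on a stacking rib under the rim, about 10 mm from this point towards the lug and 10 mm below it. The tray's own axes.
- tray_label (a point): Centre of the 30 mm square white label stuck on the underside (lowest face) of the top tray, 30 mm from the tray's middle along tray +x. In the tray's frame the lug's centre lies [+54, +61, +38] mm from this point. The tray's own axes.
- kit_tray: The top tray, about 80 g, grey moulded plastic: rim 164 x 119 mm, 30 deep, sloping walls; origin at the middle of its underside, x along its length, z up; lug's centre at [+84, +61, +38] mm. It nests 10 mm above the next tray with about 1 mm play. Two snap tongues of the next tray hook over its rim, one on each long side, at x = +30 mm; each lets go at about 1 to 2 N of lift.
- tray_stack: The rest of the stack: six nested trays of the same kind, every other one turned half round, loose on the bench, together about 0.58 kg; origin at the middle of the underside, x and y as the top tray's at the start. Its rim is 80 mm high, the highest lug reaches 96 mm.
- scan_window (a point): Centre of the code reader's flat 58 x 46 mm glass window, which faces straight up, 60 mm above the bench. The reader is a black box 100 x 84 mm on a 130 x 104 mm steel foot, fixed to the bench.
- hook_lip (a point): Underside of the rigid lip of the next tray down that hooks over the top tray's long rim near the far corner, at tray [-52, -60] mm: a 12 mm wide hook, 2.5 mm above the rim, reaching 3.5 mm over it. It allows about 0.2 rad of tilt; then the tray must be drawn about 10 mm (along the diagonal towards the lug, still tilted) before that side can rise. Axes as tray_stack.

How it is judged:
By the outcome, as a careful person would: the job done as asked, in the order asked, and still so for the second after the job is handed in, while the arm keeps its last pose, push and grip.
It also fails if it takes over 42 s, if anything falls off the work surface, if the arm or the gripper's body presses on something with over 40 N, if the wrist force passes 120 N, or if a joint passes its speed limit or range.

### The arm

A 6-joint arm with a two-finger parallel gripper is mounted at the origin on a cart in front of the work surface, level with it; the furniture and walls round the work are solid. World frame = base frame: x ahead of the robot, y to its left, z up, the work surface at z = 0. Lengths are in m, angles in rad, forces in N, time in s.
With the tool pointing down it reaches from about 0.325 to 0.775 m from the base axis. Payload 5.5 kg.
Tool frame: the origin (TCP) lies between the finger pads; the fingertips stand r.tcp_to_tips ahead of it and the grasp point (between the pads) lies 3 mm ahead of it (r.tcp_to_tips is the distance from the TCP to the fingertips, in m); x points along the fingers, y is the direction in which the jaws open and shut, and the axes are right-handed (so a half turn about x gives the same grasp; the last joint's range is limited). The gripper opens to 88 mm and grips with 3 to 60 N. Pads are 20 mm wide; open, the fingers measure 115 mm over their backs; the gripper's body (75 mm by 178 mm) begins 61 mm behind the grasp point.
Start: joints at [-1.34, 0.091, 1.231, -0, 1.82, -0.057], TCP at [0.17, -0.575, 0.245] pointing down, gripper open.
Joint ranges: [-2.87, 2.87], [-0.86, 2.18], [0.17, 2.46], [-1.51, 4.65], [0.06, 2.69], [-2.65, 2.65]. Speed limits (rad/s): [2.57, 2.57, 3.01, 3.14, 3.14, 3.14].

### API

Orientations are given as a unit quaternion [w, x, y, z].
In Python, from bench import r, solver, vision, workorder gives the robot as it stands. Calls block until the motion is done:
- r.movep(position, orientation): joint-space move of the TCP to a pose.
- r.movel(position, max_speed=0.15, orientation=None): straight line of the TCP; orientation=None keeps the orientation; max_speed is the mean speed in m/s.
- r.move_j(angles): joint-space move.
- r.open_jaws() and r.clamp(f_grip=None): open the fingers fully, or close them until they stop; f_grip is the grip in N (None keeps the last).
- r.hold(seconds).
- solver.inverse_kinematics(position, orientation): joint angles nearest the present ones, or None.
- vision.camera(name): name is "scene" or "top" or "wrist"; returns (picture, depth): 384x512x3 uint8, blue, green, red; 384x512 float32, m along the optical axis (not along the pixel's ray), 0 where there is no reading.
- vision.calibration(name): a dict with "K" (3x3 intrinsics, pixels), "extrinsics" (4x4, takes a point from camera to world coordinates). Camera axes: x right, y down, z forward; pixel columns grow to the right and rows downward; lengths in m; the calibration is good to about 2 mm. A picture is of the moment at which its call begins: read the wrist's pose just before it. calibration takes no time and is no camera call; for the wrist camera it gives the pose at the moment of the call.
A pose or a line that the arm cannot do raises r.IKError and nothing moves.
- workorder.job_done(): hands the job in, once; it reports no verdict.
Readings, each from a call of its own:
- r.current_clock(): time.
- r.current_joint_positions(): joint angles.
- r.current_qvel(): joint speeds.
- r.current_joint_efforts(): joint torques, N m.
- r.current_eef_pos(): TCP position.
- r.current_tool_rot(): TCP orientation.
- r.current_ft_force(): force on the tool from outside, world axes, zero at the start.
- r.current_moment(): the same for the moment, N m.
- r.current_finger_gap(): finger opening in m.
Only numpy, scipy, OpenCV 4.12 (cv2) and the standard library are available. Lean on these libraries where they do the work, as an engineer would, in place of code of your own. Each camera call takes 0.05 s, during which the arm holds its last target. There are 200 camera calls.

## Working session

There is one attempt and no reset: what is moved stays moved. The work goes in short steps, each a Python script; the robot and the scene stay as the last script left them, time stands still between calls to the robot, and variables do not carry over. Pictures are saved under pics/ and viewed, about 8 in all and at most 12, crops included, and the job is handed in when it is done.

```bash
mkdir -p pics; ls; python3 - <<'E'
from bench import r, vision
import cv2, numpy as np
for n in ("top","scene"):
    im,d=vision.camera(n); cv2.imwrite(f"pics/{n}0.png",im); np.save(f"pics/{n}0.npy",d)
    c=vision.calibration(n); print(n,np.round(c["K"],1).tolist(),np.round(c["extrinsics"],3).tolist())
print(r.current_clock(),r.tcp_to_tips,r.current_tool_rot(),r.current_finger_gap())
E
```

```text
pics
top [[440.8, 0.0, 254.3], [0.0, 440.8, 196.3], [0.0, 0.0, 1.0]] [[-0.004, -0.996, 0.091, 0.461], [-1.0, 0.004, -0.002, -0.033], [0.002, -0.091, -0.996, 1.163], [0.0, 0.0, 0.0, 1.0]]
scene [[458.2, 0.0, 260.1], [0.0, 458.2, 186.4], [0.0, 0.0, 1.0]] [[-0.708, -0.358, 0.609, -0.069], [-0.706, 0.342, -0.62, 0.61], [0.013, -0.869, -0.495, 0.6], [0.0, 0.0, 0.0, 1.0]]
0.1 0.022 [-0.10077044 -0.69975026 -0.10204865  0.69984353] 0.08779954521351907
```

View pics/top0.png

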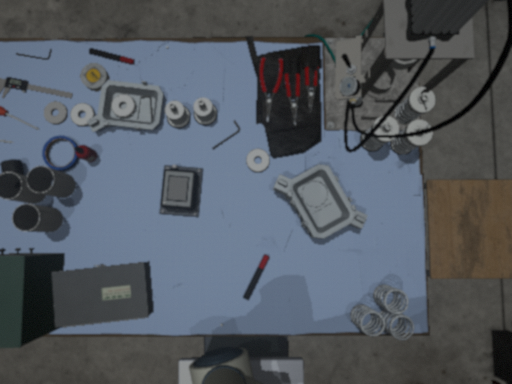

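View pics/scene0.png

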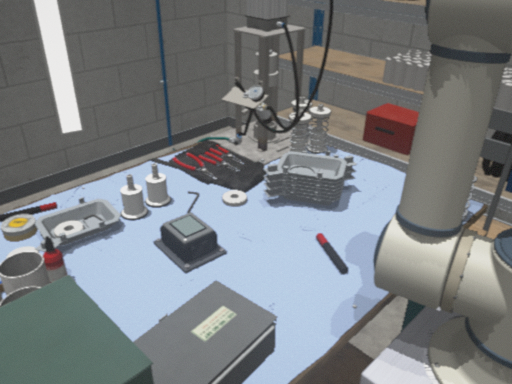

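The top view shows the stack around (320,200), with lugs at (281,184) and (362,215). The reader is at (181,190), and the single tray at (130,107) is a decoy.

```bash
cat > h.py <<'E'
from bench import r, solver, vision, workorder
import cv2, numpy as np
from scipy.spatial.transform import Rotation as R
def q(Rm): x=Rm.as_quat(); return np.array([x[3],x[0],x[1],x[2]])
def rot(): w=r.current_tool_rot(); return R.from_quat([w[1],w[2],w[3],w[0]])
def down(yaw): # tool x down, tool y at angle yaw in world xy
    x=np.array([0,0,-1.]); y=np.array([np.cos(yaw),np.sin(yaw),0]); return R.from_matrix(np.c_[x,y,np.cross(x,y)])
def cloud(d,c):
    K=c["K"];E=np.array(c["extrinsics"]); v,u=np.mgrid[:d.shape[0],:d.shape[1]]
    P=np.stack([(u-K[0][2])/K[0][0]*d,(v-K[1][2])/K[1][1]*d,d],-1)
    return P@E[:3,:3].T+E[:3,3]
E
python3 - <<'E'
from h import *
P=cloud(np.load("pics/top0.npy"),vision.calibration("top"))
for n,(u,v) in dict(lugA=(281,184),lugB=(362,215),mid=(320,200),reader=(181,188),bench=(230,220)).items():
    w=P[v-4:v+5,u-4:u+5].reshape(-1,3); print(n,P[v,u].round(4),w[:,2].max().round(4))
T=np.eye(4);T[:3,:3]=rot().as_matrix();T[:3,3]=r.current_eef_pos()
print((np.linalg.inv(T)@vision.calibration("wrist")["extrinsics"]).round(3))
print(np.degrees(np.arctan2(*rot().as_matrix()[[1,0],1])))
m=P[188,181];
E
```

```text
lugA [ 0.5884 -0.1002  0.097 ] 0.1111
lugB [ 0.5129 -0.2993  0.0813] 0.0998
mid [ 0.5519 -0.1999  0.0607] 1.1626
reader [0.5832 0.1485 0.0637] 0.0663
bench [0.5048 0.0288 0.0041] 0.0083
[[ 0.    -0.273  0.962 -0.139]
 [ 1.     0.001  0.    -0.001]
 [-0.001  0.962  0.273 -0.075]
 [ 0.     0.     0.     1.   ]]
-73.50900262520344
```

Lug A at (281,184) is about 10 mm higher than lug B, so it's the top tray's lug. I'll take a closer look with the wrist camera in the grasp orientation.

```bash
python3 - <<'E'
from h import *
yaw=np.radians(-20.8)
r.movep([0.555,-0.19,0.29],q(down(yaw)))
c=vision.calibration("wrist"); im,d=vision.camera("wrist")
cv2.imwrite("pics/w1.png",cv2.resize(im,None,fx=1.5,fy=1.5)); cv2.imwrite("pics/w1r.png",im); np.save("pics/w1.npy",d); np.save("pics/w1E.npy",c["extrinsics"]); np.save("pics/w1K.npy",c["K"])
print(r.current_clock(),r.current_joint_positions(),r.current_eef_pos())
E
```

```text
2.125 [-3.89494341e-01  6.92407865e-02  1.17341229e+00 -2.64773092e-04
  1.89919342e+00 -2.48111488e-02] [ 0.55464144 -0.19099626  0.28983024]
```

View pics/w1.png

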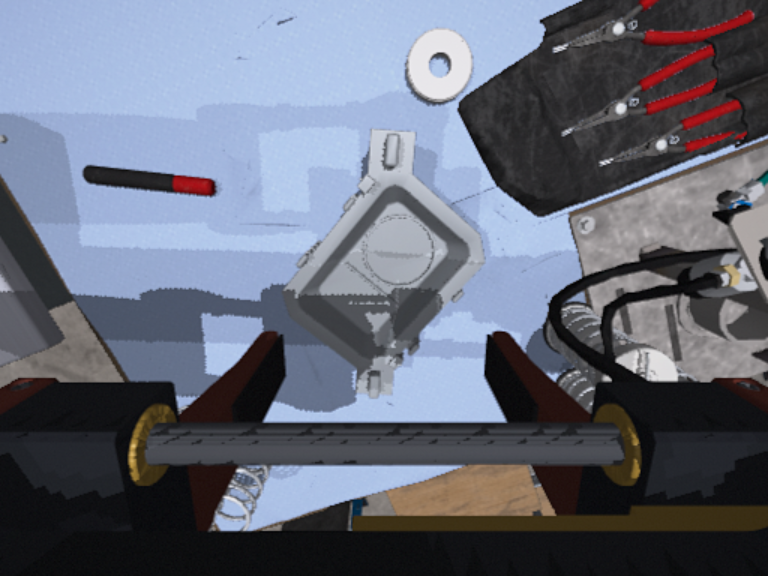

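The wrist view shows the top lug at (392,150), with its tongues and lip along the edges, and the lower lug at (375,383). I'll measure both by height mask.

```bash
python3 - <<'E'
from h import *
im=cv2.imread("pics/w1r.png");d=np.load("pics/w1.npy");E=np.load("pics/w1E.npy");K=np.load("pics/w1K.npy")
P=cloud(d,dict(K=K,extrinsics=E)); 
def fit(u0,u1,v0,v1,zmin,ztop,zmax):
    Z=P[v0:v1,u0:u1,2]; m=((Z>zmin)&(Z<zmax)).astype(np.uint8)
    n,l,s,ce=cv2.connectedComponentsWithStats(m); k=1+s[1:,4].argmax(); vv,uu=np.nonzero(l==k)
    uv=np.c_[uu+u0,vv+v0,np.ones(len(uu))]; ray=(uv@np.linalg.inv(K).T)@E[:3,:3].T
    X=E[:3,3]+ray*((ztop-E[2,3])/ray[:,2])[:,None]
    rc=cv2.minAreaRect((X[:,:2]*1000).astype(np.float32)); print(len(uu),"z med",np.median(Z[l==k]).round(4),"rect",rc)
    return np.array(rc[0])/1000
for zm in(.099,.102): a=fit(245,280,80,118,zm,.106,.12)
b=fit(235,265,236,270,.089,.096,.102)
print(a,b,np.degrees(np.arctan2(*(a-b)[::-1])),np.linalg.norm(a-b))
# rim heights & profile
for u,v in((250,95),(273,100),(246,122),(310,160),(240,180),(261,100),(265,170),(150,60)): print((u,v),P[v,u].round(4))
cv2.imwrite("pics/w1c.png",cv2.resize(im[75:275,170:340],None,fx=3.5,fy=3,interpolation=cv2.INTER_CUBIC))
# reader from top: dark-glass region
t=cv2.imread("pics/top0.png")[155:225,150:215]; cv2.imwrite("pics/rd.png",cv2.resize(t,None,fx=8,fy=8,interpolation=cv2.INTER_CUBIC))
E
```

```text
188 z med 0.1045 rect ((593.2398681640625, -103.76534271240234), (23.732101440429688, 9.801531791687012), 64.6514663696289)
185 z med 0.1045 rect ((593.37744140625, -103.47492218017578), (23.08938217163086, 9.801531791687012), 64.6514663696289)
119 z med 0.0943 rect ((506.5369873046875, -289.4979248046875), (24.676311492919922, 9.652995109558105), 68.5551986694336)
[ 0.59337744 -0.10347492] [ 0.50653699 -0.28949792] 64.97559023271883 0.20529447623841388
(250, 95) [ 0.5834 -0.093   0.0895]
(273, 100) [ 0.6071 -0.108   0.0889]
(246, 122) [ 0.5682 -0.1201  0.1029]
(310, 160) [ 0.6264 -0.1923  0.0896]
(240, 180) [ 0.5301 -0.19    0.0626]
(261, 100) [ 0.5931 -0.1037  0.1046]
(265, 170) [ 0.5676 -0.1894  0.0614]
(150, 60) [4.655e-01 1.060e-02 2.000e-04]
```

View pics/w1c.png

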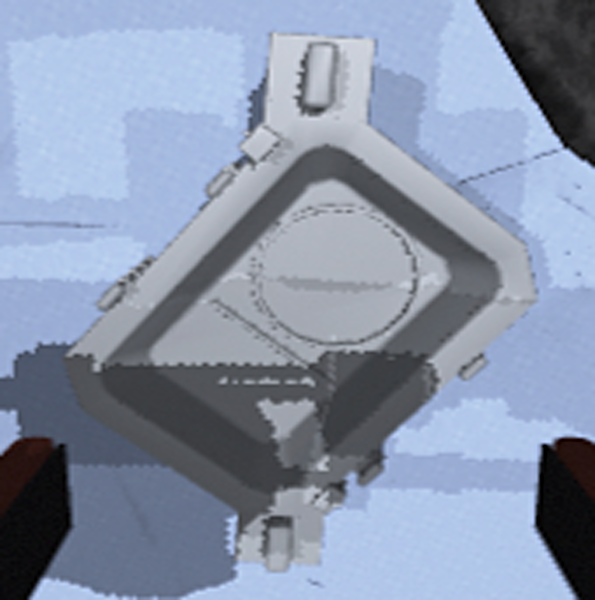

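View pics/rd.png

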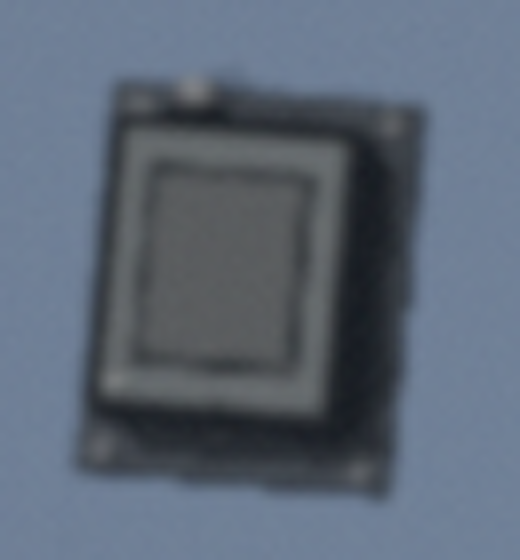

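The lug centre is (0.593,-0.1035) and the diagonal is at 65.0°. In the top view the reader window's centre is about (178,188). I'll grasp now, start the tilt, and compute the window position.

```bash
cat >> h.py <<'E'
TH=np.radians(65.0); D=np.array([np.cos(TH),np.sin(TH),0]); Z=np.array([0,0,1.]); N=np.cross(D,Z)
LUG=np.array([0.5933,-0.1035,0.098]); PIV=LUG-0.182*D-0.018*Z; G=LUG+0.016*Z; R0=down(TH-np.pi/2)
def pose(a,draw=0,lift=0):
    A=R.from_rotvec(a*N); return PIV+A.apply(G-PIV)+draw*D+lift*Z, q(A*R0)
def st(*t):
    f=r.current_ft_force(); print(*t,"t%.2f"%r.current_clock(),"F",np.round([f@D,f@N,f[2]],1),"gap %.4f"%r.current_finger_gap(),flush=True); return f
E
python3 - <<'E'
from h import *
P=cloud(np.load("pics/top0.npy"),vision.calibration("top"));c=vision.calibration("top")
def onz(n,u,v,z):
    c=vision.calibration(n);E=c["extrinsics"]; y=E[:3,:3]@np.linalg.inv(c["K"])@[u,v,1]; return E[:3,3]+y*(z-E[2,3])/y[2]
print("win top",onz("top",178.1,188.1,.06), "lug via top",onz("top",281,184,.098))
im=cv2.imread("pics/top0.png"); sub=im[160:210,160:195]; 
r.movep(G+[0,0,.06],q(R0)); r.movel(G,0.08); st("at lug")
r.clamp(50); st("clamped")
for a in (.01,.02,.03,.04):
    p,o=pose(a); r.movel(p,0.04,o); f=st(a,r.current_eef_pos().round(4))
im,d=vision.camera("scene"); cv2.imwrite("pics/s1.png",cv2.resize(im[130:290,140:380],None,fx=3,fy=3,interpolation=cv2.INTER_CUBIC))
E
```

```text
win top [0.58334837 0.15638513 0.06      ] lug via top [ 0.58823355 -0.10013487  0.098     ]
at lug t3.67 F [ 1.1  0.6 -0.5] gap 0.0875
clamped t4.85 F [-0.1 -0.2 -0.6] gap 0.0097
0.01 [ 0.5931 -0.1038  0.1157] t5.10 F [ 0.3  0.8 -1.8] gap 0.0098
0.02 [ 0.593  -0.1041  0.1178] t5.35 F [ 1.2  1.4 -1.6] gap 0.0092
0.03 [ 0.5928 -0.1045  0.1199] t5.60 F [ 1.1 -1.2  0.7] gap 0.0095
0.04 [ 0.5927 -0.1048  0.1215] t5.85 F [ 0.6 -1.9  0.8] gap 0.0093
```

View pics/s1.png

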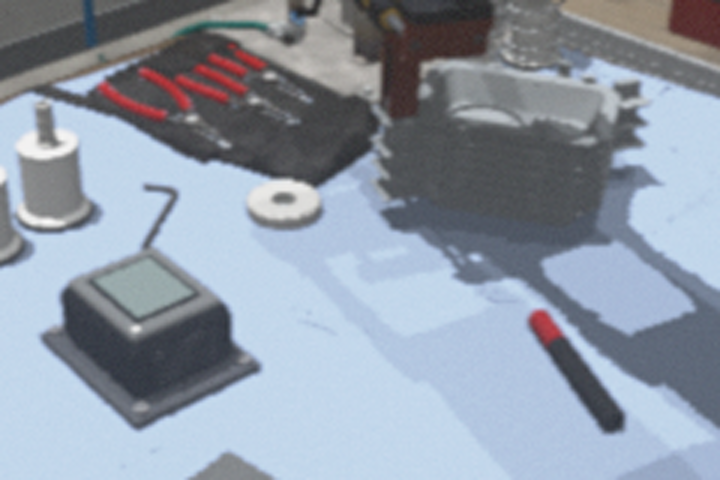

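The tilt has started and the near side of the tray is rising. The window centre in the scene view is about (189,225). Continuing the tilt.

```bash
python3 - <<'E'
from h import *
c=vision.calibration("scene");E=c["extrinsics"]; y=E[:3,:3]@np.linalg.inv(c["K"])@[189,225.5,1]; print("win scene",E[:3,3]+y*(.06-E[2,3])/y[2])
for a in (.06,.08,.10,.12,.14,.155,.165):
    p,o=pose(a); r.movel(p,0.04,o); f=st(a)
    if np.linalg.norm(f)>10: print("STOP"); break
im,d=vision.camera("scene"); a=cv2.resize(im[140:220,250:370],None,fx=5,fy=3.6,interpolation=cv2.INTER_CUBIC)
c0=cv2.imread("pics/scene0.png")[140:220,250:370]; b=cv2.resize(c0,None,fx=5,fy=3.6,interpolation=cv2.INTER_CUBIC)
cv2.imwrite("pics/s2.png",np.vstack([b,a]))
E
```

```text
win scene [0.58081008 0.15585319 0.06      ]
0.06 t6.15 F [ 1.5 -1.6 -0.6] gap 0.0095
0.08 t6.40 F [-0.2 -0.1  0.9] gap 0.0095
0.1 t6.65 F [-0.3  0.4 -0.1] gap 0.0096
0.12 t6.90 F [-0.1 -0.4  0. ] gap 0.0096
0.14 t7.15 F [ 0.6  0.2 -0.1] gap 0.0093
0.155 t7.40 F [0.8 0.4 0. ] gap 0.0096
0.165 t7.65 F [ 0.2 -0.5 -0. ] gap 0.0096
```

View pics/s2.png

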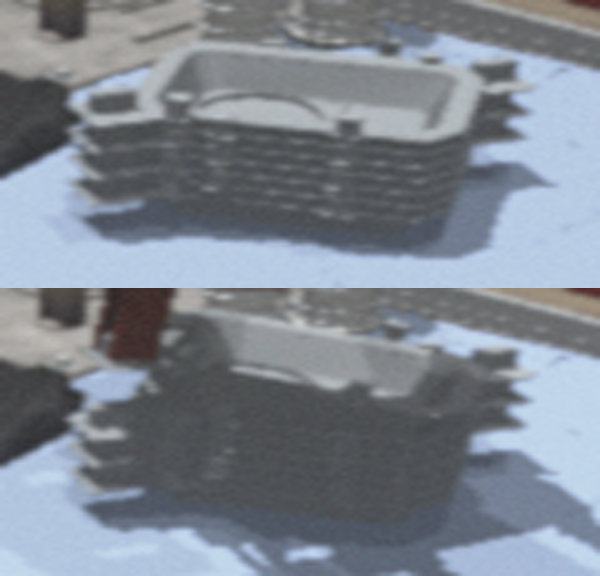

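The tray is tilted and the stack hasn't moved; lift force is about zero. Now I'll draw it along the diagonal, watching the force.

```bash
python3 - <<'E'
from h import *
for s in (.002,.004,.006,.008,.010,.012,.014,.016):
    p,o=pose(.165,s,.07*s); r.movel(p,0.03,o); f=st(s)
    if np.linalg.norm(f)>6: print("STOP"); break
else:
    for l in (.003,.006,.010,.016,.025):
        p,o=pose(.165,.016+.3*l,l); r.movel(p,0.04,o); f=st("lift",l)
        if np.linalg.norm(f)>5: print("STOP"); break
im,d=vision.camera("scene"); a=cv2.resize(im[130:220,250:370],None,fx=5,fy=5,interpolation=cv2.INTER_CUBIC)
cv2.imwrite("pics/s3.png",a)
E
```

```text
0.002 t7.95 F [-0.3  0.   0.1] gap 0.0093
0.004 t8.20 F [ 0.5  0.2 -0.5] gap 0.0098
0.006 t8.45 F [-0.9  0.3  0.1] gap 0.0096
0.008 t8.70 F [0.4 0.8 0.2] gap 0.0094
0.01 t8.95 F [-0.5  0.7 -0.2] gap 0.0094
0.012 t9.20 F [0.1 0.8 0.4] gap 0.0096
0.014 t9.45 F [-2.1  0.6 -0.3] gap 0.0094
0.016 t9.70 F [-3.1  0.6 -0.1] gap 0.0100
lift 0.003 t9.95 F [-1.6  0.  -0.4] gap 0.0092
lift 0.006 t10.20 F [ 0.3  0.2 -1. ] gap 0.0098
lift 0.01 t10.46 F [-0.3  0.2 -1.2] gap 0.0099
lift 0.016 t10.77 F [-0.7  0.3 -1. ] gap 0.0096
lift 0.025 t11.15 F [-0.3 -1.1 -0.3] gap 0.0100
```

View pics/s3.png

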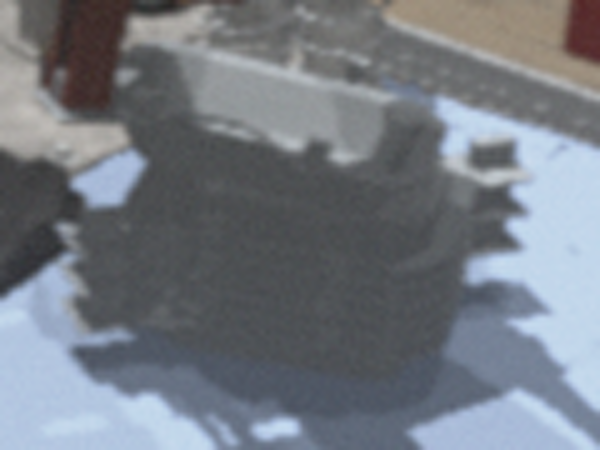

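The tray is free: only its weight remains, about −0.8 N. Now I'll lift it, level it and carry it to the reader.

```bash
cat >> h.py <<'E'
W=np.array([0.582,0.156,0.060]); PSI=TH-np.arctan2(61,84)
LOFF=R.from_euler('z',PSI).apply([.054,.061,.038]); TG=W+[0,0,.08]+LOFF+[0,0,.016]
E
python3 - <<'E'
from h import *
p,o=pose(.165,.024,.10); r.movel(p,0.12,o); st("up")
p=r.current_eef_pos(); r.movel(p+[0,0,.01],0.05,q(R0)); st("level")
r.movel(TG+[0,0,.04],0.15,q(R0)); r.movel(TG,0.08,q(R0)); r.hold(.5); st("there"); print(TG,r.current_eef_pos(),r.current_joint_positions().round(2))
for n in("top","scene"):
    im,d=vision.camera(n); cv2.imwrite(f"pics/{n}2.png",im); np.save(f"pics/{n}2.npy",d)
P=cloud(np.load("pics/top2.npy"),vision.calibration("top"))
t=cv2.imread("pics/top2.png")[90:260,70:390]; s=cv2.imread("pics/scene2.png")[110:290,100:380]
cv2.imwrite("pics/c2.png",np.vstack([cv2.resize(t,(533,283)),cv2.resize(s,(533,317))]))
E
```

```text
up t11.97 F [ 0.   0.1 -1.6] gap 0.0097
level t12.31 F [ 0.3 -0.  -1.1] gap 0.0096
there t15.78 F [ 0.5  0.4 -0.3] gap 0.0094
[0.59963775 0.23553559 0.194     ] [0.59967509 0.23555712 0.19413343] [ 0.32  0.21  1.19 -0.    1.74  0.76]
```

View pics/c2.png

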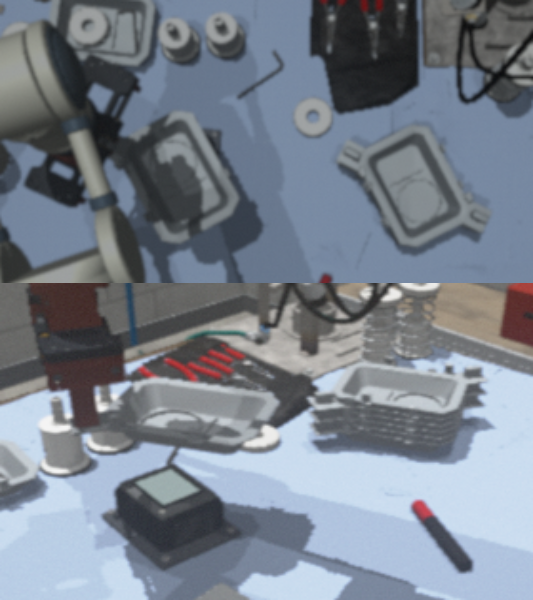

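The tray is held above the reader and the rest of the stack is standing. Next I'll check level and centring from depth in both views.

```bash
python3 - <<'E'
from h import *
mid=W+R.from_euler('z',PSI).apply([-.03,0,.08])
for n in("top","scene"):
    P=cloud(np.load(f"pics/{n}2.npy"),vision.calibration(n))
    L=R.from_euler('z',-PSI).apply((P-mid).reshape(-1,3))
    def plane(m,t):
        A=np.c_[L[m][:,:2],np.ones(m.sum())]; c=np.median(L[m][:,2])
        for _ in range(3): 
            k=abs(L[m][:,2]-A@(x if _ else [0,0,c]))<(.004 if _ else .012); x=np.linalg.lstsq(A[k],L[m][k,2],rcond=None)[0]
        print(n,t,m.sum(),"tilt x,y",x[:2].round(3),"z0",x[2].round(4))
    plane((abs(L[:,0])<.05)&(abs(L[:,1])<.03)&(abs(L[:,2])<.025),"floor")
    rim=(abs(L[:,0])<.1)&(abs(L[:,1])<.075)&(L[:,2]>.02)&(L[:,2]<.04)
    plane(rim,"rim")
    q2=L[rim]; print("rim extents x",np.percentile(q2[:,0],[1,99]).round(4),"y",np.percentile(q2[:,1],[1,99]).round(4),"| short ends |y|<30:",np.percentile(q2[abs(q2[:,1])<.03][:,0],[1,99]).round(4),"long |x|<40:",np.percentile(q2[abs(q2[:,0])<.04][:,1],[1,99]).round(4))
E
```

```text
top floor 1105 tilt x,y [0.004 0.009] z0 0.0039
top rim 1716 tilt x,y [-0.     0.001] z0 0.0309
rim extents x [-0.0824  0.0796] y [-0.0582  0.063 ] | short ends |y|<30: [-0.0832  0.0797] long |x|<40: [-0.0586  0.0605]
scene floor 440 tilt x,y [ 0.005 -0.007] z0 0.0026
scene rim 1464 tilt x,y [0.   0.01] z0 0.0293
rim extents x [-0.0824  0.0855] y [-0.0622  0.0728] | short ends |y|<30: [-0.0836  0.0793] long |x|<40: [-0.0639  0.0644]
```

The tray is level to within 0.01 rad, at the right height to about 1 mm, and centred to about 2 mm. Handing in.

```bash
python3 - <<'E'
from h import *
st("final"); workorder.job_done()
E
```

```text
final t15.88 F [-0.5  0.1  0. ] gap 0.0097
the job is handed in; nothing more can be done
```

I peeled the top tray off the stack and carried it to the code reader. The job was handed in at 15.9 s with the gripper still holding the tray level above the window.

- **Peel:** I gripped the lug at 50 N and raised that corner to 0.165 rad about the far stacking rib. Then I drew the tray 16 mm along the diagonal and lifted it clear. Forces during the peel stayed under about 4 N, with a brief 3 N tug at the end of the draw.
- **Stack:** in the last pictures it is upright and looks to be in its original place. I judged this by eye and did not measure it.
- **Tray:** the top and scene depth images put it within about 0.01 rad of level, with its rim within about 1 mm of the intended height. The top view puts its outline within about 2 mm of the intended position.
- **Disagreements:** the two cameras put the window's centre 2.6 mm apart, and I used the mean. The scene view's rim outline also came out a few millimetres wider than the top view's.
- **Not checked:** the label on the underside was never seen directly; its position comes from the tray's dimensions.

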